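# Lower a probe into the measuring cell and hold it centred

## Task

Pull the closing plug out of the measuring cell and stand it upright, stem down, in the holder cup. Then take the probe from its storage stand and lower its stem straight down the middle of the cell's bore without ever touching the cell, until the tip is about 40 mm below the rim, and finish there still holding it still, upright and centred. Leave the petri dish, the dropper bottle and the sample pot where they stand.

Things in the scene. Friction and masses are not known exactly. Their poses are not given: they have to be found in the camera images.
- cell: Measuring cell, fixed to the worktop: upright round grey body, 62 mm wide and 80 mm high, four low feet and two thin metal spigots sideways (all within 46 mm of the axis). A round upright bore 28 mm wide and 72 mm deep opens in the middle of its top. Origin on the bore's axis at worktop height, z up. Its place and turn vary.
- cell_mouth (a point): Centre of the bore's mouth, level with the cell's rim, 80 mm above the worktop. z up along the bore.
- plug: Closing plug, loose, about 60 g, 105 mm long: metal stem 12 mm wide, boss 24 mm wide (62 to 70 mm up), white flange 38 mm wide (70 to 75 mm), white knob 24 mm wide (75 to 105 mm). At first upright in the cell's bore, flange on the rim, foot 10 mm above the worktop. Origin at the foot of the stem, z up the stem to the knob.
- plug_knob (a point): Centre of the plug's knob, on its axis, 90 mm above the foot of its stem: where to grip it.
- probe: Probe, loose, about 80 g, 135 mm long: round metal stem 10 mm wide and 90 mm long, above it a black round handle 24 mm wide and 45 mm long. At first it hangs upright in the storage stand, handle resting on the stand's top, tip 5 mm above the worktop. Origin at the tip, z up the stem to the handle.
- probe_handle (a point): Centre of the probe's handle, on its axis, 112.5 mm above the tip: where to grip it.
- stand: Storage stand of the probe, fixed to the worktop: plain upright aluminium tube, 36 mm wide and 95 mm high, on a round grey foot 68 mm wide and 8 mm high; a hole 14 mm wide runs down its middle. Origin on its axis at worktop height, z up. Stand and holder cup may have changed places.
- cup: Holder cup, fixed to the worktop, empty at first: upright open steel cup, 46 mm wide outside, 38 mm inside, rim 70 mm above the worktop, on a round grey foot 68 mm wide and 6 mm high. Origin on its axis at worktop height, z up.
- cup_in (a point): Centre of the holder cup's inner floor, 4 mm above the worktop and 66 mm below its rim. z up.
- petri: Bystander: flat round petri dish, 63 mm wide and 14 mm high, loose. Origin at the centre of its underside, z up.
- bottle: Bystander: small dropper bottle, 33 mm wide and 76 mm high, loose. Origin at the centre of its underside, z up.
- sample_pot: Bystander: white sample pot with a screw lid, 51 mm wide and 63 mm high, loose. Origin at the centre of its underside, z up.
Mind the look-alikes: they are no part of the job. Leave any yellow look-alike of the cup alone.

How it is judged:
By the outcome, as a careful person would: the job done as asked, in the order asked, and still so for the second after the job is handed in, while the arm keeps its last pose, push and grip.
It also fails if it takes over 58 s, if anything falls off the work surface, if the arm or the gripper's body presses on something with over 40 N, if the wrist force passes 120 N, or if a joint passes its speed limit or range.

## Robot

A 6-joint arm with a two-finger parallel gripper is mounted at the origin on a cart in front of the work surface, level with it; the furniture and walls round the work are solid. World frame = base frame: x ahead of the robot, y to its left, z up, the work surface at z = 0. Lengths are in m, angles in degrees, forces in N, time in s.
With the tool pointing down it reaches from about 0.35 to 0.875 m from the base axis. Payload 4.2 kg.
Tool frame: the origin (TCP) lies midway between the tips of the shut fingers; the grasp point (between the pads) lies 19 mm behind it; z points along the fingers, y is the line along which they close (so a half turn about z gives the same grasp; the last joint's range is limited). The gripper opens to 85 mm and grips with 20 to 120 N. Pads are 22 mm wide; open, the fingers measure 114 mm over their backs; the gripper's body (76 mm by 85 mm) begins 54 mm behind the grasp point. The pads swing forward as they close: fully open they stand 13 mm farther back than shut.
Start: joints at [-52.735, 22.042, 0.453, 0, -68.411, -14.817], TCP at [0.239, -0.578, 0.231] pointing down, gripper open.
Joint ranges: [-179.83, 179.83], [-69.29, 118.12], [-61.27, 80.66], [-181.25, 117.63], [-171.15, -9.14], [-177.46, 177.46]. Speed limits (degrees/s): [159.86, 159.86, 180, 180, 180, 180].

## Interface

Orientations are given as a 3x3 rotation matrix whose columns are the frame's x, y, z axes.
In Python, from bench import * gives the robot as it stands.
- The arm moves only by the shell command python3 -m crank 'ROWS'. ROWS is JSON, a list of rows, each an object with "linear": the shift along the world's x, y, z in mm, a list of three; "twist": the turn about the world's z in degrees; "gripper": the opening, from 0 (shut) to 1 (fully open). A call has 1 to 20 rows; each row shifts and turns the commanded pose from where the row before left it; what a row does not reach is not made up. A row lasts 1/10 s, in which the tool goes at most 50 mm and 8.59 degrees, less where a joint would pass 70% of its speed; a pose out of reach is approached as far as the arm can. A call with a gripper value outside its range is refused whole. The fingers move at their own pace and stop on an object; the grip force is fixed at half the most. Time passes only in rows, so rows that do not move let the fingers close. It gives the time, the measured TCP pose, the force, the opening and the grip force at its end, in the units of the state.
- observe(): the state, without advancing time (a new reading comes with each control period).
- snapshot(name): name is "side" or "top"; returns the picture (420x560x3 uint8, red, green, blue); there is no depth.
- get_calibration(name): a dict with "vfov" (degrees; the focal length in pixels is half the picture's height over the tangent of half this angle, whatever the lens; pixels are square), "cx", "cy" (the principal point, pixels), "R" (3x3) and "t" (3): a world point X has camera coordinates R X + t. Camera axes: x right, y down, z forward; pixel columns grow to the right and rows downward; lengths in m; the calibration is good to about 2 mm. A picture is of the moment at which its call begins. get_calibration takes no time and is no camera call.
- hand_in(): hands the job in; it is judged then, once.
The state is a dict: "clock": time; "joints": joint angles; "qvel": joint speeds; "effort": joint torques, N m; "ee_pos": TCP position; "orientation": TCP orientation; "wrist_force": force on the tool from outside, world axes, zero at the start; "torque": the same for the moment, N m; "opening": finger opening in m; "grip_force": force on a finger pad.
Only numpy, scipy, OpenCV 4.12 (cv2) and the standard library are available. Lean on these libraries where they do the work, as an engineer would, in place of code of your own. Each camera call takes 0.05 s, during which the arm holds its last target. There are 200 camera calls.

## Working session

There is one attempt and no reset: what is moved stays moved. The work goes in short steps, Python scripts to look and compute and a shell command to move; the robot and the scene stay as the last step left them, time stands still between calls to the robot, and variables do not carry over. Pictures are saved under pics/ and viewed, at most 10 in all, crops included, and the job is handed in when it is done.

```bash
mkdir -p pics
python3 - <<'E'
from bench import *
import cv2
for n in("side","top"):
    cv2.imwrite(f"pics/{n}0.png",snapshot(n)[:,:,::-1]); c=get_calibration(n); print(n,c)
s=observe();print(s['orientation'],s['ee_pos'],s['opening'],s['clock'])
E
```

```text
side {'vfov': 50.84258592082537, 'cx': 287.9713166009985, 'cy': 216.92159344384297, 'R': array([[-0.99610593, -0.08716248, -0.01325447],
       [-0.03190421,  0.49651465, -0.86744183],
       [ 0.08218942, -0.86364108, -0.49736203]]), 't': array([0.49153594, 0.12743185, 1.09138359])}
top {'vfov': 53.052341702258246, 'cx': 287.35716466819326, 'cy': 217.28520037924656, 'R': array([[ 0.01706582, -0.99984776,  0.00363471],
       [-0.99722074, -0.01728443, -0.07247093],
       [ 0.07252273, -0.00238784, -0.9973639 ]]), 't': array([-0.04916907,  0.50471259,  1.12849859])}
[[-9.24280997e-01 -3.81711850e-01 -8.38124911e-04]
 [-3.81712755e-01  9.24279347e-01  1.74975344e-03]
 [ 1.06759922e-04  1.93718682e-03 -9.99998118e-01]] [ 0.2384894  -0.57716767  0.23034028] 0.08562030165537794 0.1
```

View pics/side0.png

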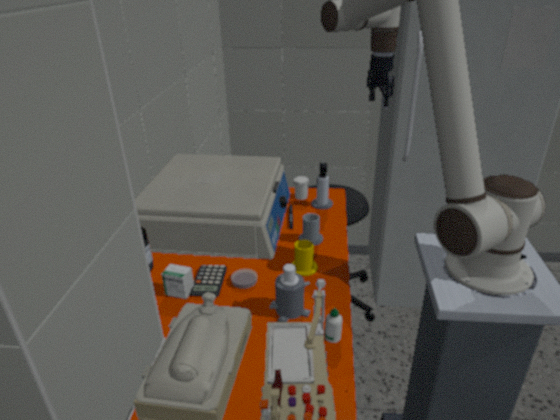

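View pics/top0.png

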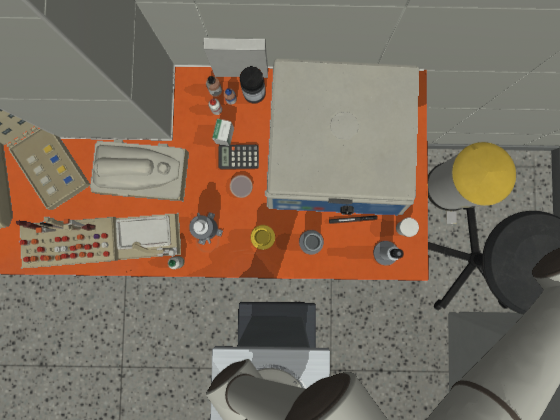

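Top view: cell with plug at about (203,228). There are two candidates for the cup: yellow at (262,237) and steel at (311,242). The steel one fits the description. The stand with the black-handled probe is at (387,252)–(396,253), and the pot is at (409,227). Next I'll confirm these in enlarged crops.

Run:
```python
import cv2
a=cv2.imread("pics/top0.png")[205:280,180:430]; cv2.imwrite("pics/topc.png",cv2.resize(a,None,fx=3.2,fy=3.2,interpolation=cv2.INTER_CUBIC))
a=cv2.imread("pics/side0.png")[155:330,240:360]; cv2.imwrite("pics/sidec.png",cv2.resize(a,None,fx=3.4,fy=3.4,interpolation=cv2.INTER_CUBIC))
```

```text
(no output)
```

View pics/topc.png

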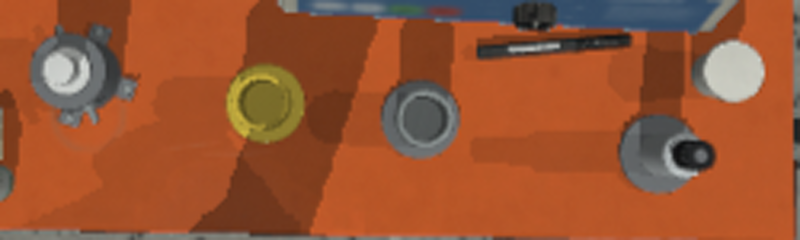

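View pics/sidec.png

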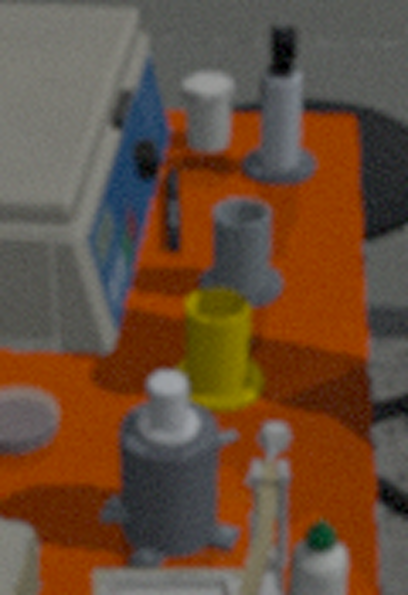

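The crops confirm it. In the top view the plug knob is at about (199,227), the steel cup rim at (312,242), the probe top at (398,254) and the stand foot at (386,253). The steel cup is the job's cup, and the yellow one is the look-alike.

```bash
cat > h.py <<'E'
from bench import *
import numpy as np,cv2
H=420
def ray(n,uv):
    c=get_calibration(n); f=H/2/np.tan(np.radians(c['vfov']/2))
    d=c['R'].T@np.array([(uv[0]-c['cx'])/f,(uv[1]-c['cy'])/f,1]); return -c['R'].T@c['t'],d
def atz(n,uv,z):
    o,d=ray(n,uv); return o+d*(z-o[2])/d[2]
def tri(a,b):
    A=[];B=[]
    for n,uv in(("top",a),("side",b)):
        o,d=ray(n,uv); d=d/np.linalg.norm(d);P=np.eye(3)-np.outer(d,d);A.append(P);B.append(P@o)
    return np.linalg.lstsq(np.vstack(A),np.hstack(B),rcond=None)[0]
def proj(n,X):
    c=get_calibration(n); f=H/2/np.tan(np.radians(c['vfov']/2)); p=c['R']@np.array(X)+c['t']
    return p[:2]/p[2]*f+[c['cx'],c['cy']]
E
python3 - <<'E'
from h import *
np.set_printoptions(precision=4,suppress=True)
for k,a,b,z in [("knobtop",(199.4,226.6),(289.1,267),.115),("cuprim",(312.2,241.9),(310.9,217.1),.07),("probetop",(397.8,253.7),(323.8,165),.14),("foot",(386.3,252.8),(322.4,203.2),.008)]:
    print(k,atz("top",a,z),atz("side",b,z),tri(a,b))
print(atz("top",(201.9,227.5),.08))
for k,a,z in[("petri",(241,186),.014),("bottle",(176,262),.076),("pot",(409,227),.063),("yellow",(262,237),.07)]:print(k,atz("top",a,z))
# table corners straightness: 
print(atz("top",(427,278),0),atz("top",(0,275),0))
E
```

```text
knobtop [0.4714 0.1783 0.115 ] [0.4735 0.1835 0.115 ] [0.4728 0.1791 0.1117]
cuprim [ 0.4389 -0.1058  0.07  ] [ 0.4401 -0.1051  0.07  ] [ 0.4395 -0.1059  0.0696]
probetop [ 0.4128 -0.3093  0.14  ] [ 0.4108 -0.296   0.14  ] [ 0.4118 -0.311   0.1336]
foot [ 0.4135 -0.3129  0.008 ] [ 0.4117 -0.3027  0.008 ] [ 0.4126 -0.3144  0.0018]
[0.4708 0.1791 0.08  ]
petri [0.5899 0.0885 0.014 ]
bottle [0.3813 0.2435 0.076 ]
pot [ 0.4823 -0.3592  0.063 ]
yellow [0.4493 0.0245 0.07  ]
[ 0.3464 -0.4266  0.    ] [0.3349 0.7428 0.    ]
```

Run:
```python
from h import *
from scipy.optimize import least_squares
np.set_printoptions(precision=4,suppress=True)
def orange(n):
    h=cv2.cvtColor(cv2.imread(f"pics/{n}0.png"),cv2.COLOR_BGR2HSV); return ((h[...,0]<16)&(h[...,1]>150)).astype(np.uint8)
m=orange("top"); 
for u in range(5,426,30):
    r=np.where(m[255:300,u])[0]; print(u,255+r.max() if len(r) else None,end='; ')
print()
m=orange("top")
for v in range(75,275,20):
    r=np.where(m[v,415:440])[0]; print(v,415+r.max() if len(r) else None,end='; ')
m=orange("side");print()
for v in range(190,420,20):
    r=np.where(m[v,330:370])[0]; print(v,330+r.max() if len(r) else None,end='; ')
obs=[("top",(199.4,226.6),0,.115),("side",(289.1,267),0,.115),("top",(201.9,227.5),0,.08),
("top",(312.2,241.9),1,.07),("side",(310.9,217.1),1,.07),("top",(397.8,253.7),2,.14),("side",(323.8,165),2,.14),("top",(386.3,252.8),2,.008),("side",(322.4,203.2),2,.008)]
def pr(n,X,k):
    c=get_calibration(n); f=210/np.tan(np.radians(c['vfov']/2)); p=c['R']@np.array(X)+c['t']; q=p[:2]/p[2]
    return q*(1+k*(q@q))*f+[c['cx'],c['cy']]
def res(x):
    K={"top":x[6],"side":x[7]}
    return np.hstack([pr(n,[x[2*i],x[2*i+1],z],K[n])-uv for n,uv,i,z in obs]+[x[6:]/.1])
s=least_squares(res,[.47,.18,.44,-.1,.41,-.31,0,0]);print();print(s.x);print(s.fun.reshape(-1,2))
```

```text
5 273; 35 274; 65 274; 95 275; 125 275; 155 275; 185 276; 215 276; 245 276; 275 277; 305 278; 335 278; 365 279; 395 279; 425 279; 
75 425; 95 425; 115 426; 135 426; 155 426; 175 427; 195 427; 215 427; 235 427; 255 427; 
190 345; 210 345; 230 346; 250 347; 270 347; 290 349; 310 368; 330 351; 350 352; 370 353; 390 354; 410 355; 
[ 0.4723  0.1796  0.4395 -0.1057  0.4124 -0.3093  0.016  -0.0108]
[[-0.5725 -0.3474]
 [ 0.7588 -1.0831]
 [-0.2635 -0.5505]
 [-0.0536 -0.2251]
 [ 0.2354 -0.0998]
 [ 0.1469  0.2172]
 [-0.4809 -1.7611]
 [-1.2001  0.4194]
 [-0.1905 -0.9963]
 [ 0.1595 -0.1079]]
```

```bash
python3 -m crank '[{"linear":[12,40,0],"twist":-3.2,"gripper":1},{"linear":[12,40,0],"twist":-3.2,"gripper":1},{"linear":[12,40,0],"twist":-3.2,"gripper":1},{"linear":[12,40,0],"twist":-3.2,"gripper":1},{"linear":[12,40,0],"twist":-3.2,"gripper":1},{"linear":[12,40,0],"twist":-3.2,"gripper":1},{"linear":[12,40,0],"twist":-3.2,"gripper":1},{"linear":[12,40,0],"twist":0,"gripper":1},{"linear":[12,40,0],"twist":0,"gripper":1},{"linear":[12,40,0],"twist":0,"gripper":1},{"linear":[12,40,0],"twist":0,"gripper":1},{"linear":[12,40,0],"twist":0,"gripper":1},{"linear":[12,40,0],"twist":0,"gripper":1},{"linear":[12,40,0],"twist":0,"gripper":1},{"linear":[12,40,0],"twist":0,"gripper":1},{"linear":[12,40,0],"twist":0,"gripper":1},{"linear":[12,40,0],"twist":0,"gripper":1},{"linear":[12,40,-20],"twist":0,"gripper":1},{"linear":[12,37,-30],"twist":0,"gripper":1},{"linear":[5,0,0],"twist":0,"gripper":1}]'
python3 - <<'E'
from h import *
cv2.imwrite("pics/side1.png",snapshot("side")[:,:,::-1]);cv2.imwrite("pics/top1.png",snapshot("top")[:,:,::-1])
s=observe();print(s['ee_pos'],s['orientation'],s['clock'],s['joints'])
a=cv2.imread("pics/side1.png")[150:330,210:370];b=cv2.imread("pics/top1.png")[170:290,130:270]
a=cv2.resize(a,(533,600),interpolation=3);cv2.imwrite("pics/c1.png",a)
print(proj("side",s['ee_pos']),proj("top",s['ee_pos']))
E
```

```text
clock: 2.1
ee_pos: [0.4704, 0.1817, 0.1768]
orientation: [[-1.0, -0.004, -0.007], [-0.004, 1.0, -0.004], [0.007, -0.004, -1.0]]
wrist_force: [-0.5, 0.1, -0.8]
opening: 0.0854
grip_force: 0.0
[0.4715654  0.17966577 0.18006894] [[-0.99999523 -0.00203561 -0.00232233]
 [-0.00203065  0.99999566 -0.00213669]
 [ 0.00232667 -0.00213196 -0.99999502]] 2.2 [ 3.93246603e+01  1.30966304e+01 -2.04458909e+01  1.24290060e-02
 -5.66379916e+01 -1.29215021e+02]
[289.84761884 239.57400907] [193.12323264 225.12111236]
```

View pics/c1.png

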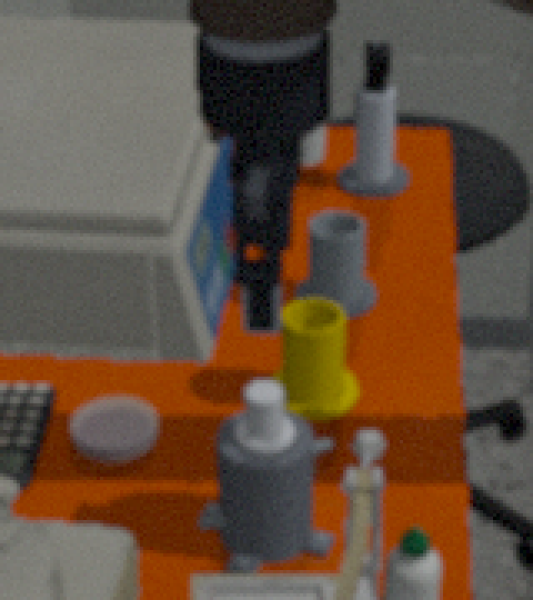

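The side view shows the open near finger's tip at about (288.6,248.7) px and the knob top at about (289.2,266). I'll compare the finger with its predicted position to get the camera's bias.

Run:
```python
from h import *
for z in(.180,.187,.193): print(z,proj("side",[.4716,.1797+.0427,z]),proj("side",[.4716,.1797+.057,z]))
for y in (.176,.180,.184): print(y,proj("side",[.472,y,.115]),proj("side",[.472,y,.08]))
# instrument height: front-top-left corner top(268,193)? 
im=cv2.imread("pics/side1.png").astype(int)
# horizontal edges: knob / cell body at rows
g=cv2.GaussianBlur(cv2.imread("pics/side1.png",0),(3,3),0).astype(int)
for v in (225,230,235,240,245,267,270,273,290,300,310): print(v,g[v,270:312])
```

```text
0.18 [287.97217286 251.63707799] [287.31359081 255.9014397 ]
0.187 [287.92366641 248.6053528 ] [287.26161145 252.84257974]
0.193 [287.88177021 245.9867783 ] [287.21671053 250.20026864]
0.176 [290.13452493 264.89790923] [290.31282413 278.30299775]
0.18 [289.97477686 266.03493302] [290.15670925 279.46838273]
0.184 [289.81382132 267.18055116] [289.99943641 280.64241181]
225 [87 84 79 74 70 67 67 69 68 59 44 30 27 41 60 69 64 53 42 30 22 21 23 28
 42 57 68 74 81 84 82 79 74 64 58 58 61 63 64 66 68 71]
230 [83 79 75 77 86 89 83 74 65 56 44 30 21 20 21 19 15 16 20 18 14 17 24 33
 48 66 79 83 83 82 82 79 73 65 59 59 62 63 64 67 69 72]
235 [74 75 82 90 97 99 92 82 73 63 52 44 40 35 27 20 16 13 15 17 18 26 38 50
 57 58 55 55 60 63 62 60 59 57 58 60 61 62 65 68 70 74]
240 [ 95  88  95 101  98  88  81  80  79  74  67  66  68  63  48  30  21  19
  17  16  24  42  61  71  72  71  76  86  96 101 102  99  97  97  96  93
  92  93  94  94  91  87]
245 [113 102  90  83  81  82  85  86  84  84  83  83  82  73  54  35  23  20
  20  20  24  39  61  82 100 112 116 115 111 108 104  96  87  82  79  78
  77 
[... 290 characters left out ...]
 147 142 129 109  92  84  83  83  84  86  89  91  94  97
 101 105 108 110 113 117]
273 [ 78  78  78  77  77  77  77  78  79  82  86  88  89  88  87  89  91  95
 101 107 114 122 129 131 127 117 107 102 100  96  89  82  79  80  81  82
  86  93  97  98 100 103]
290 [53 52 53 53 49 45 42 43 46 49 51 50 52 55 58 60 62 64 65 67 67 67 70 73
 73 73 72 72 73 72 73 73 72 67 59 51 46 45 47 51 53 54]
300 [54 56 61 62 58 50 43 41 41 43 47 49 47 47 48 49 51 54 55 56 56 59 63 64
 66 66 65 67 70 72 72 72 75 80 84 85 84 84 85 86 86 87]
310 [ 54  53  52  51  49  45  44  45  45  44  46  49  49  49  50  50  51  52
  54  57  59  60  62  63  64  66  67  70  72  72  72  73  77  84  93 100
 105 103 100  96  92  89]
```

```bash
python3 -m crank '[{"linear":[0,0,-25],"twist":0,"gripper":1},{"linear":[0,1,-25],"twist":0,"gripper":1},{"linear":[0,0,-25],"twist":0,"gripper":1},{"linear":[0,0,-15],"twist":0,"gripper":1},{"linear":[0,0,-4],"twist":0,"gripper":0.6},{"linear":[0,0,0],"twist":0,"gripper":0.5},{"linear":[0,0,0],"twist":0,"gripper":0.4},{"linear":[0,0,0],"twist":0,"gripper":0.36},{"linear":[0,0,0],"twist":0,"gripper":0.33}]'; python3 -m crank '[{"linear":[0,0,0],"twist":0,"gripper":0.25},{"linear":[0,0,0],"twist":0,"gripper":0.2},{"linear":[0,0,0],"twist":0,"gripper":0.1},{"linear":[0,0,0],"twist":0,"gripper":0}]'
```

```text
clock: 3.1
ee_pos: [0.4724, 0.1809, 0.0884]
orientation: [[-1.0, -0.001, 0.002], [-0.001, 1.0, 0.002], [-0.002, 0.002, -1.0]]
wrist_force: [1.0, 0.2, 0.8]
opening: 0.0281
grip_force: 0.3
clock: 3.5
ee_pos: [0.4727, 0.1817, 0.0887]
orientation: [[-1.0, -0.002, 0.003], [-0.002, 1.0, 0.002], [-0.003, 0.002, -1.0]]
wrist_force: [-2.9, 3.8, 5.8]
opening: 0.0224
grip_force: 58.5
```

```bash
python3 -m crank '[{"linear":[0,0,5],"twist":0,"gripper":0},{"linear":[0,0,10],"twist":0,"gripper":0},{"linear":[0,0,15],"twist":0,"gripper":0},{"linear":[0,0,20],"twist":0,"gripper":0},{"linear":[0,0,25],"twist":0,"gripper":0},{"linear":[0,0,25],"twist":0,"gripper":0},{"linear":[0,0,15],"twist":0,"gripper":0},{"linear":[0,0,0],"twist":0,"gripper":0},{"linear":[0,0,0],"twist":0,"gripper":0}]'
python3 - <<'E'
from h import *
cv2.imwrite("pics/side2.png",snapshot("side")[:,:,::-1])
s=observe();print(s['ee_pos'],s['wrist_force'],s['clock'],s['joints'])
a=cv2.imread("pics/side2.png")[180:330,230:340];a=cv2.resize(a,(440,600),interpolation=3);cv2.imwrite("pics/c2.png",a)
E
```

```text
clock: 4.4
ee_pos: [0.4709, 0.1796, 0.202]
orientation: [[-1.0, -0.0, -0.001], [-0.0, 1.0, -0.001], [0.001, -0.001, -1.0]]
wrist_force: [-0.7, -0.3, -0.9]
opening: 0.022
grip_force: 59.4
[0.47072326 0.17953479 0.20131947] [-0.5626088   0.48798714 -1.53351574] 4.45 [ 3.93562990e+01  1.17982875e+01 -1.87657905e+01 -2.55555807e-02
 -5.95977407e+01 -1.29326533e+02]
```

View pics/c2.png

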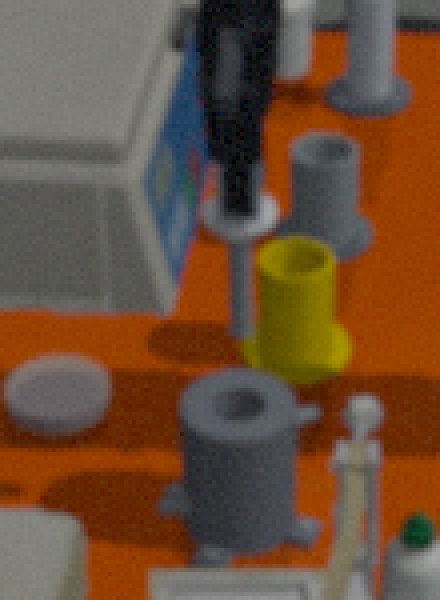

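The plug is out and held upright. Its foot is at about (290.2,264.5) px and the bore mouth at about (290,281). I'll use the held plug to get the cell's offset, and the cup's offset.

Run:
```python
from h import *
from scipy.optimize import least_squares
np.set_printoptions(precision=4,suppress=True)
p=[.4707,.1795]
print(proj("side",p+[.1228]),"obs 290.2,264.5; flange",proj("side",p+[.1953]), "obs", 230+240/4,180+212/4)
print(atz("side",(290,281),.08), atz("side",(230+328/4,180+151/4),.07))
m=cv2.imread("pics/side2.png"); c=m[270:294,272:310]
cv2.imwrite("pics/bore.png",cv2.resize(c,None,fx=16,fy=16,interpolation=3))
# instrument: triangulate front lower-left top corner
print("inst", tri((268,193),(230+125/4,180+185/4)))
```

```text
[290.5797 262.8551] obs 290.2,264.5; flange [290.2032 233.0907] obs 290.0 233.0
[0.4719 0.1852 0.08  ] [ 0.437  -0.1018  0.07  ]
inst [0.5582 0.0096 0.1058]
```

View pics/bore.png

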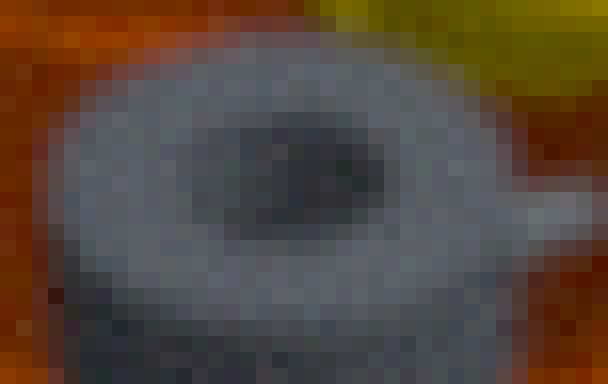

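```bash
python3 -m crank '[{"linear":[-2,-20,0],"twist":0,"gripper":0},{"linear":[-4,-35,0],"twist":0,"gripper":0},{"linear":[-4,-35,0],"twist":0,"gripper":0},{"linear":[-4,-35,0],"twist":0,"gripper":0},{"linear":[-4,-35,0],"twist":0,"gripper":0},{"linear":[-4,-35,0],"twist":0,"gripper":0},{"linear":[-4,-35,0],"twist":0,"gripper":0},{"linear":[-4,-35,0],"twist":0,"gripper":0},{"linear":[-2,-19,0],"twist":0,"gripper":0},{"linear":[0,0,0],"twist":0,"gripper":0},{"linear":[0,0,0],"twist":0,"gripper":0},{"linear":[0,0,0],"twist":0,"gripper":0}]'
python3 - <<'E'
from h import *
m=snapshot("side")[:,:,::-1];cv2.imwrite("pics/side3.png",m);t=snapshot("top")[:,:,::-1];cv2.imwrite("pics/top3.png",t)
s=observe();print(s['ee_pos'],s['wrist_force'],s['clock'])
a=cv2.resize(m[150:300,260:350],(360,600),interpolation=3)
b=cv2.resize(t[205:255,180:230],(400,400),interpolation=3);b=cv2.copyMakeBorder(b,0,200,0,0,cv2.BORDER_CONSTANT)
cv2.imwrite("pics/c3.png",np.hstack([a,b]))
p=list(s['ee_pos'][:2]);z=s['ee_pos'][2]-.0785
print(proj("side",p+[z]),proj("side",p+[z+.0725]))
E
```

```text
clock: 5.65
ee_pos: [0.4394, -0.1031, 0.2017]
orientation: [[-1.0, -0.001, -0.001], [-0.001, 1.0, -0.0], [0.001, -0.0, -1.0]]
wrist_force: [0.6, -0.2, -1.1]
opening: 0.0219
grip_force: 59.4
[ 0.43968133 -0.10286816  0.20204809] [-0.43266433 -0.43816875 -1.12399022] 5.75
[311.26807367 199.7663348 ] [311.63940948 174.37841505]
```

View pics/c3.png

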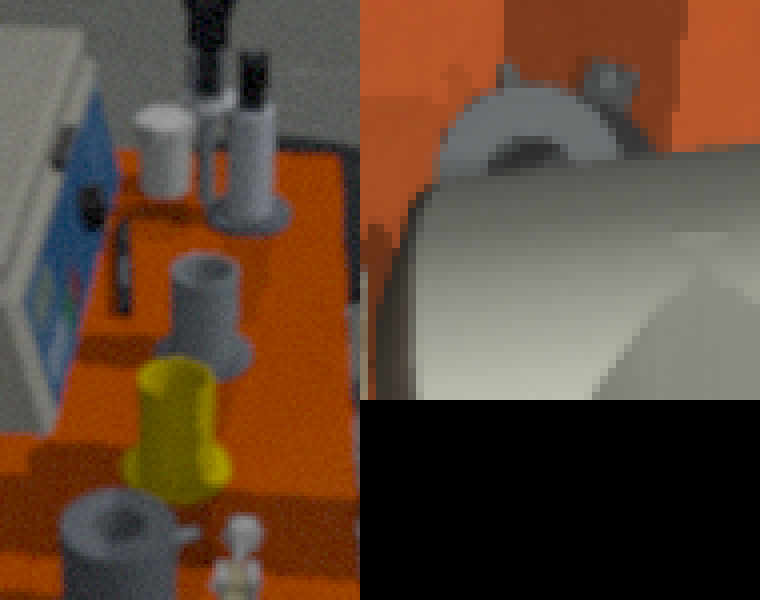

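The side view shows the plug foot at (311,201) px, right above the cup's rim at (311,217). I'll lower it now.

```bash
python3 -m crank '[{"linear":[0,-2,-10],"twist":0,"gripper":0},{"linear":[0,0,-20],"twist":0,"gripper":0},{"linear":[0,0,-20],"twist":0,"gripper":0},{"linear":[0,0,-20],"twist":0,"gripper":0},{"linear":[0,0,-20],"twist":0,"gripper":0},{"linear":[0,0,-15],"twist":0,"gripper":0},{"linear":[0,0,-8],"twist":0,"gripper":0},{"linear":[0,0,0],"twist":0,"gripper":0},{"linear":[0,0,0],"twist":0,"gripper":0}]'; python3 -m crank '[{"linear":[0,0,-2],"twist":0,"gripper":0},{"linear":[0,0,0],"twist":0,"gripper":0},{"linear":[0,0,0],"twist":0,"gripper":0}]'
```

```text
clock: 6.65
ee_pos: [0.4401, -0.1055, 0.0896]
orientation: [[-1.0, -0.001, 0.001], [-0.001, 1.0, -0.0], [-0.001, -0.0, -1.0]]
wrist_force: [-0.1, 0.8, 0.2]
opening: 0.0219
grip_force: 59.4
clock: 6.95
ee_pos: [0.4399, -0.1056, 0.0877]
orientation: [[-1.0, -0.001, 0.001], [-0.001, 1.0, 0.0], [-0.001, 0.0, -1.0]]
wrist_force: [0.2, 0.1, -0.6]
opening: 0.0223
grip_force: 59.4
```

```bash
python3 -m crank '[{"linear":[0,0,-2],"twist":0,"gripper":0},{"linear":[0,0,0],"twist":0,"gripper":0},{"linear":[0,0,-1],"twist":0,"gripper":0},{"linear":[0,0,0],"twist":0,"gripper":0},{"linear":[0,0,0],"twist":0,"gripper":0}]'; python3 -m crank '[{"linear":[0,0,-1],"twist":0,"gripper":0},{"linear":[0,0,0],"twist":0,"gripper":0},{"linear":[0,0,0],"twist":0,"gripper":0}]'
```

```text
clock: 7.45
ee_pos: [0.4397, -0.1056, 0.0843]
orientation: [[-1.0, -0.001, -0.0], [-0.001, 1.0, -0.0], [0.0, -0.0, -1.0]]
wrist_force: [0.7, 1.2, -0.4]
opening: 0.022
grip_force: 59.4
clock: 7.75
ee_pos: [0.4397, -0.1056, 0.0833]
orientation: [[-1.0, -0.001, -0.0], [-0.001, 1.0, -0.0], [0.0, -0.0, -1.0]]
wrist_force: [-0.5, -0.8, -1.0]
opening: 0.0219
grip_force: 59.4
```

```bash
python3 -m crank '[{"linear":[0,0,-1],"twist":0,"gripper":0},{"linear":[0,0,0],"twist":0,"gripper":0},{"linear":[0,0,0],"twist":0,"gripper":0}]';python3 -m crank '[{"linear":[0,0,-1],"twist":0,"gripper":0},{"linear":[0,0,0],"twist":0,"gripper":0},{"linear":[0,0,0],"twist":0,"gripper":0}]'
```

```text
clock: 8.05
ee_pos: [0.4399, -0.1056, 0.0826]
orientation: [[-1.0, -0.001, 0.001], [-0.001, 1.0, -0.0], [-0.001, -0.0, -1.0]]
wrist_force: [-1.2, -0.2, 3.6]
opening: 0.022
grip_force: 59.8
clock: 8.35
ee_pos: [0.4406, -0.1057, 0.0826]
orientation: [[-1.0, -0.002, 0.002], [-0.002, 1.0, -0.0], [-0.002, -0.0, -1.0]]
wrist_force: [-1.5, 0.7, 9.6]
opening: 0.0219
grip_force: 60.6
```

```bash
python3 -m crank '[{"linear":[0,0,1],"twist":0,"gripper":0},{"linear":[0,0,0],"twist":0,"gripper":0},{"linear":[0,0,0],"twist":0,"gripper":0.27},{"linear":[0,0,0],"twist":0,"gripper":0.3},{"linear":[0,0,0],"twist":0,"gripper":0.35},{"linear":[0,0,0],"twist":0,"gripper":0.45},{"linear":[0,0,0],"twist":0,"gripper":0.6},{"linear":[0,0,0],"twist":0,"gripper":0.75},{"linear":[0,0,0],"twist":0,"gripper":0.75},{"linear":[0,0,5],"twist":0,"gripper":0.75},{"linear":[0,0,20],"twist":0,"gripper":0.75},{"linear":[0,0,30],"twist":0,"gripper":0.75},{"linear":[0,0,30],"twist":0,"gripper":0.75},{"linear":[0,0,32],"twist":0,"gripper":0.75},{"linear":[0,0,0],"twist":0,"gripper":0.75}]'
python3 - <<'E'
from h import *
m=snapshot("side")[:,:,::-1];cv2.imwrite("pics/side4.png",m)
s=observe();print(s['ee_pos'],s['wrist_force'],s['clock'],s['joints'])
a=cv2.resize(m[150:270,260:350],(450,600),interpolation=3)
cv2.imwrite("pics/c4.png",a)
E
```

```text
clock: 9.85
ee_pos: [0.4426, -0.1057, 0.2042]
orientation: [[-1.0, -0.002, 0.011], [-0.002, 1.0, -0.0], [-0.011, -0.0, -1.0]]
wrist_force: [0.3, -0.3, -0.3]
opening: 0.0644
grip_force: 0.0
[ 0.44096118 -0.10551831  0.20177483] [ 0.23846016  0.43900694 -0.66552436] 9.9 [ 7.18666257e+00  6.51598836e+00 -2.53065192e+01  1.24128275e-02
 -5.78357602e+01 -9.71398756e+01]
```

View pics/c4.png

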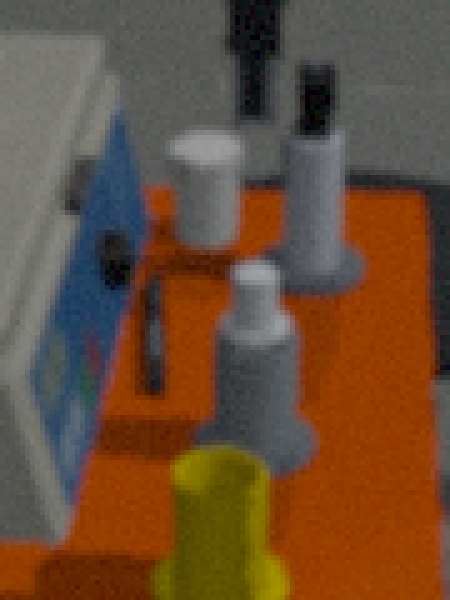

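The plug stands upright in the cup, with the knob top at about (311,203). The stand's top is at about (323,176.6), the probe top at about (323,163) and the stand foot at about (323,202.6).

Run:
```python
from h import *
np.set_printoptions(precision=4,suppress=True)
for uv,z in(((323.2,163.5),.14),((323,176.6),.095),((322.8,202.6),.008)): print(atz("side",uv,z))
g=cv2.imread("pics/top0.png").astype(int)
for v in(246,250,254,258,262):print(v,g[v,370:410].sum(1)//3)
print(proj("top",[.412,-.309,.14]),proj("top",[.412,-.309,.008]))
h=cv2.cvtColor(cv2.imread("pics/top0.png"),cv2.COLOR_BGR2HSV)
m=((h[...,0]<16)&(h[...,1]>150))
print([''.join('.#'[int(x)] for x in ~m[v,370:412]) for v in range(236,270)].__str__().replace("', '","\n"))
```

```text
[ 0.4127 -0.3072  0.14  ]
[ 0.4122 -0.3118  0.095 ]
[ 0.4105 -0.3068  0.008 ]
246 [ 93  93  92  89  63  71 107 107 108 105  76  76  76  76  78  77  76  76
  76  77  78  85  92 103 114 103  95 106 104 104 105 105 104 105 104 103
 105 103 103 103]
250 [ 93  93  89  64  89 100 100  99  99  96  71  73  73  73  73  73  74  92
 143 111  97  41  16  22  38  42  35  35  36  39  35  41  68 100 104 104
 103 104 105 104]
254 [ 91  92  90  77  93 100  99  99  99  98  94  93  92  90  88  87  94 133
 172 161  59  22  25  42  31  37  45  80 106 109  98  49  40  66 105 105
 105 104 105 105]
258 [ 94  94  94  90  81  88 103 103 102 101  99 100 106 119 122 121 121 122
 127 160 186 190 186 169 143 129 113 120  73  81  83 104 104 105 105 105
 104 104 104 105]
262 [103 103 103 104 102  96  93  91 103 109 112 111 111 111 111 110 111 112
 111 111 110 111 111 112 108 105 104 104 105 105 105 105 105 105 104 105
 105 105 105 104]
[397.6744 254.0348] [384.8824 253.328 ]
['....................................######
..........................................
..........................................
...........
[... 623 characters left out ...]
#.........
...##############################.........
....#############################.........
....#############################.........
....###########################...........
....##########################............
.....########################.............
......####################................
.......###################................
........#################.................
.........##############...................
...........##########.....................
..............####........................
..........................................
..........................................
..........................................
..........................................']
```

```bash
python3 -m crank '[{"linear":[-4,-20,0],"twist":0,"gripper":0.75},{"linear":[-4,-33,0],"twist":0,"gripper":0.75},{"linear":[-5,-33,0],"twist":0,"gripper":0.75},{"linear":[-5,-33,0],"twist":0,"gripper":0.75},{"linear":[-5,-33,0],"twist":0,"gripper":0.75},{"linear":[-4,-33,0],"twist":0,"gripper":0.75},{"linear":[-1,-18,0],"twist":0,"gripper":0.75},{"linear":[0,0,0],"twist":0,"gripper":0.75},{"linear":[0,0,0],"twist":0,"gripper":0.75},{"linear":[0,0,0],"twist":0,"gripper":0.75}]'
python3 - <<'E'
from h import *
m=snapshot("side")[:,:,::-1];cv2.imwrite("pics/side5.png",m);t=snapshot("top")[:,:,::-1];cv2.imwrite("pics/top5.png",t)
a=cv2.resize(m[110:200,290:360],(466,600),interpolation=3)
b=cv2.resize(t[210:245,185:220],(320,320),interpolation=3);b=cv2.copyMakeBorder(b,0,280,0,0,cv2.BORDER_CONSTANT)
cv2.imwrite("pics/c5.png",np.hstack([a,b]))
s=observe();print(s['ee_pos'],s['wrist_force'],s['clock'])
E
```

```text
clock: 10.9
ee_pos: [0.4114, -0.3078, 0.1988]
orientation: [[-1.0, -0.002, -0.001], [-0.002, 1.0, 0.001], [0.001, 0.001, -1.0]]
wrist_force: [0.7, 0.1, -0.2]
opening: 0.0636
grip_force: 0.0
[ 0.41169177 -0.30777159  0.19920952] [-0.41687     0.22984859  0.00660044] 11.0
```

View pics/c5.png

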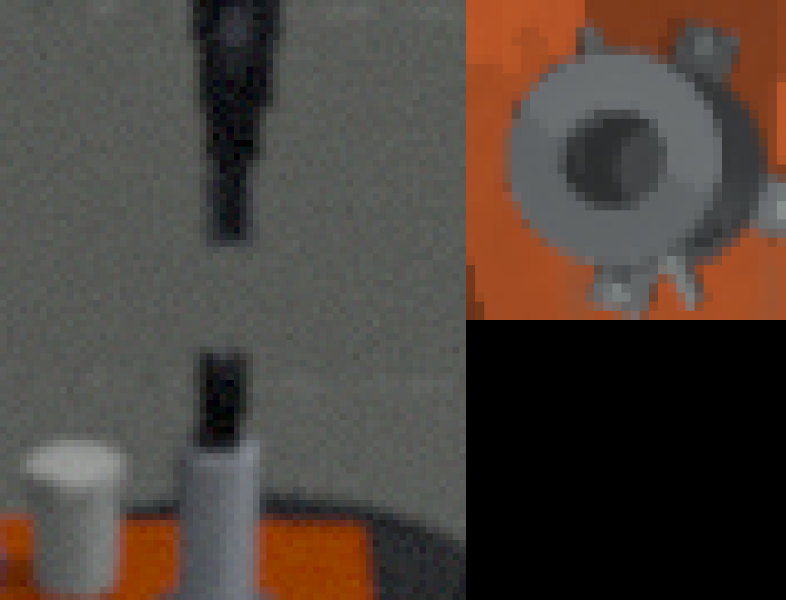

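The finger is at column about 324.3 and the handle at about 323.3, so I shift +2 mm in x. The top view gives the bore mouth at (200.9,226.9), a cell of about (0.472, 0.182).

```bash
python3 -m crank '[{"linear":[2,-1,-10],"twist":0,"gripper":0.75},{"linear":[0,0,-25],"twist":0,"gripper":0.75},{"linear":[0,0,-25],"twist":0,"gripper":0.75},{"linear":[0,0,-25],"twist":0,"gripper":0.75},{"linear":[0,0,-10],"twist":0,"gripper":0.7},{"linear":[0,0,0],"twist":0,"gripper":0.6},{"linear":[0,0,0],"twist":0,"gripper":0.5},{"linear":[0,0,0],"twist":0,"gripper":0.4},{"linear":[0,0,0],"twist":0,"gripper":0.33},{"linear":[0,0,0],"twist":0,"gripper":0.31}]'; python3 -m crank '[{"linear":[0,0,0],"twist":0,"gripper":0.25},{"linear":[0,0,0],"twist":0,"gripper":0.2},{"linear":[0,0,0],"twist":0,"gripper":0.1},{"linear":[0,0,0],"twist":0,"gripper":0},{"linear":[0,0,0],"twist":0,"gripper":0}]'
```

```text
clock: 12.0
ee_pos: [0.4141, -0.3098, 0.1051]
orientation: [[-1.0, -0.001, 0.002], [-0.001, 1.0, -0.001], [-0.002, -0.001, -1.0]]
wrist_force: [0.3, -0.3, -0.1]
opening: 0.0262
grip_force: 0.0
clock: 12.5
ee_pos: [0.4141, -0.3098, 0.1052]
orientation: [[-1.0, -0.001, 0.001], [-0.001, 1.0, -0.001], [-0.001, -0.001, -1.0]]
wrist_force: [-0.3, 1.1, 5.3]
opening: 0.0228
grip_force: 58.6
```

```bash
python3 -m crank '[{"linear":[0,0,4],"twist":0,"gripper":0},{"linear":[0,0,10],"twist":0,"gripper":0},{"linear":[0,0,16],"twist":0,"gripper":0},{"linear":[0,0,20],"twist":0,"gripper":0},{"linear":[0,0,20],"twist":0,"gripper":0},{"linear":[0,0,20],"twist":0,"gripper":0},{"linear":[0,0,20],"twist":0,"gripper":0},{"linear":[0,0,15],"twist":0,"gripper":0},{"linear":[0,0,5],"twist":0,"gripper":0},{"linear":[0,0,0],"twist":0,"gripper":0}]'; python3 -m crank '[{"linear":[0,10,0],"twist":0,"gripper":0},{"linear":[2,22,0],"twist":0,"gripper":0},{"linear":[3,32,0],"twist":0,"gripper":0},{"linear":[4,32,0],"twist":0,"gripper":0},{"linear":[4,32,0],"twist":0,"gripper":0},{"linear":[4,32,0],"twist":0,"gripper":0},{"linear":[4,32,0],"twist":0,"gripper":0},{"linear":[4,32,0],"twist":0,"gripper":0},{"linear":[4,32,0],"twist":0,"gripper":0},{"linear":[4,32,0],"twist":0,"gripper":0},{"linear":[4,32,0],"twist":0,"gripper":0},{"linear":[4,32,0],"twist":0,"gripper":0},{"linear":[4,32,0],"twist":0,"gripper":0},{"linear":[4,32,0],"twist":0,"gripper":0},{"linear":[4,32,0],"twist":0,"gripper":0},{"linear":[3,32,0],"twist":0,"gripper":0},{"linear":[2,20,0],"twist":0,"gripper":0},{"linear":[0,0,0],"twist":0,"gripper":0},{"linear":[0,0,0],"twist":0,"gripper":0},{"linear":[0,0,0],"twist":0,"gripper":0}]'
```

```text
clock: 13.5
ee_pos: [0.4137, -0.3096, 0.2349]
orientation: [[-1.0, -0.001, 0.001], [-0.001, 1.0, -0.0], [-0.001, -0.0, -1.0]]
wrist_force: [0.3, -0.7, -1.2]
opening: 0.0225
grip_force: 59.1
clock: 15.5
ee_pos: [0.4712, 0.1894, 0.234]
orientation: [[-1.0, 0.0, -0.001], [0.0, 1.0, -0.001], [0.001, -0.001, -1.0]]
wrist_force: [-0.2, -0.2, -0.8]
opening: 0.0225
grip_force: 59.2
```

```bash
python3 -m crank '[{"linear":[0.5,-4,0],"twist":0,"gripper":0},{"linear":[0.5,-3,-10],"twist":0,"gripper":0},{"linear":[0,0,-20],"twist":0,"gripper":0},{"linear":[0,0,-7],"twist":0,"gripper":0},{"linear":[0,0,0],"twist":0,"gripper":0},{"linear":[0,0,0],"twist":0,"gripper":0},{"linear":[0,0,0],"twist":0,"gripper":0}]'
python3 - <<'E'
from h import *
np.set_printoptions(precision=2,suppress=True,linewidth=220)
ms=[snapshot("side")[:,:,::-1].astype(float) for _ in range(6)]
m=np.mean(ms,0); cv2.imwrite("pics/side6.png",m)
s=observe();P=s['ee_pos'];print(P,s['orientation'][:,2],s['clock'])
b=np.mean([cv2.imread(f"pics/side{i}.png").astype(float) for i in(0,4,5)][1:],0)
d=np.abs(m-b).max(2)
for v in range(235,288,2): print(v,d[v,279:302].astype(int))
tip=[P[0],P[1],P[2]-.1002]
print("tip pred",proj("side",tip),"near edge",proj("side",[tip[0],tip[1]+.005,tip[2]]),"handle bottom",proj("side",[tip[0],tip[1],tip[2]+.09]))
E
```

```text
clock: 16.2
ee_pos: [0.4732, 0.1836, 0.1981]
orientation: [[-1.0, -0.001, 0.001], [-0.001, 1.0, 0.001], [-0.001, 0.001, -1.0]]
wrist_force: [-0.9, 0.0, 0.5]
opening: 0.0227
grip_force: 59.1
[0.47 0.18 0.2 ] [ 0.  0. -1.] 16.5
235 [ 2  2 10 39 60 57 65 77 75 76 74 74 54 71 74 63 32  4  3  4  3  4  5]
237 [ 2  6  2 30 51 62 63 62 63 59 65 67 69 76 69 56 33  6  5  5  1  1  6]
239 [ 2  2  6  1  8 21 33 46 56 67 58 53 48 44 27 12  3  7  1  6  3  2  1]
241 [ 4  4  1  7  8  4  1 18 46 59 67 69 57 31  8  5  7  9  6  5  4  6  5]
243 [ 4  3  4  2  4  3  5 24 56 76 80 87 74 37  6 10 21 21 14  7  6  4  5]
245 [ 2  4  4  5  4  4  5 25 54 80 82 87 75 42 11 11 25 24 16  4  4  3  2]
247 [ 3  6  3  3  1  7  2 24 52 79 83 86 75 37  8  7 10 21 23 18 12 14 11]
249 [ 4  4  3  3  5  3  2 16 52 76 80 87 74 41  2  4  4  5  8 19 24 26 21]
251 [ 5  4  5  3  2  7  1 20 51 79 81 88 75 43  4  3  8  8  3  7  2  5  8]
253 [ 5  4  2  5  5  3  6 20 51 77 80 87 75 43  7  4  6  3  5  2  4  1  8]
255 [ 6  3  4  6  4  6  4 14 53 74 82 86 76 43  6  5  5  1  4  8  2  5  6]
257 [ 5  4  1  5  5  3  2 16 51 72 81 87 77 46  8
[... 649 characters left out ...]
 5  7  4  3 10 10 10 14 18 17 23 18 22 17 20 12 17]
277 [ 2  3  2  2  2  3  3  1  6  5  4  6  5 11 14 19 20 18 21 21 20 21 21]
279 [21 24 19 12  6  7  3  4  1  3  7  4  5  2  6  5 14 14 21 20 22 19 23]
281 [11 13  2  3  3  5  4  4  1  4  8  5  3  1  2  5 10 14 19 20 25 18 24]
283 [ 5  1  4  2  1  4  2  9  4  5  7  6 10  8 10 15 17 17 21 20 20 23 21]
285 [ 4  5  5  0  3  8 11 15 15  4  8 15 13 20 19 23 18 21 22 26 20 18 14]
287 [ 4  7  2  7 11 13 14 12  8  8  2  9 12 19 22 25 23 23 20 16 12 11  4]
tip pred [289.57 273.85] near edge [289.36 275.31] handle bottom [289.05 237.49][ WARN:0@5.521] global loadsave.cpp:1063 imwrite_ Unsupported depth image for selected encoder is fallbacked to CV_8U.
```

```bash
python3 -m crank '[{"linear":[0,0,10],"twist":0,"gripper":0},{"linear":[0,0,14],"twist":0,"gripper":0},{"linear":[0,0,0],"twist":0,"gripper":0},{"linear":[0,0,0],"twist":0,"gripper":0},{"linear":[0,0,0],"twist":0,"gripper":0}]'
python3 - <<'E'
from h import *
np.set_printoptions(precision=4,suppress=True,linewidth=220)
obs=[];ms=[]
for _ in range(8): ms.append(snapshot("side")[:,:,::-1].astype(float)); obs.append(observe()['ee_pos'])
m=np.mean(ms,0); P=np.mean(obs,0);print(P)
b=np.mean([cv2.imread(f"pics/side{i}.png").astype(float) for i in(4,5)],0)
d=np.abs(m-b).max(2)
for v in range(224,234): print(v,d[v,279:302].astype(int))
for v in range(255,272): print(v,d[v,284:296].astype(int))
tip=[P[0],P[1],P[2]-.1002]
print("tip pred",proj("side",tip),"near edge",proj("side",[tip[0],tip[1]+.005,tip[2]]),"handle bottom near",proj("side",[tip[0],tip[1]+.012,tip[2]+.09]))
# bore rim ellipse rows from averaged empty-cell image
g=cv2.cvtColor(b.astype(np.uint8),6).astype(int)
for v in range(268,294): print(v,g[v,274:308])
E
```

```text
clock: 17.0
ee_pos: [0.4723, 0.1832, 0.2209]
orientation: [[-1.0, -0.001, -0.001], [-0.001, 1.0, -0.0], [0.001, -0.0, -1.0]]
wrist_force: [-0.4, -0.3, -1.5]
opening: 0.0225
grip_force: 59.2
[0.4725 0.1833 0.2209]
224 [  2   5   7  33  57  90 111 114  93  74  49  23   1  22  58  64  33   2   6   2   6   4   3]
225 [  8   4   7  25  53  83 102 101  76  69  37   9  13  37  60  66  37   4   6   6   5   5   5]
226 [ 5  3  4 17 57 75 96 84 60 54 33 32 30 49 62 71 46  0  5  5  3  4  5]
227 [ 5  4  4  9 45 67 85 75 64 58 55 43 44 54 62 61 38  2  5  6  5  6  2]
228 [ 6  4  3 14 26 53 81 81 65 58 57 48 50 38 58 38 13  3  4  8  6  4  3]
229 [ 3  8  6  1  5 26 47 71 86 84 83 67 52 42 26 13  5  5  4  5  5  7  4]
230 [  4   4   5   3   2   4  17  38  71  97 103  75  50  30   6   1   5   4   4   6   6   4   3]
231 [ 0  5  3  6  7  5  1 24 53 84 90 71 56 35  0  7  2  5  3  3  7  5  4]
232 [ 7  4  4  5  5  6  0 21 53 78 80 82 67 43  4  6  4  6  6  3  6  4 10]
233 [ 4  5  4  6  5  4  3 22 52 68 80 87 72 49  8  6  6  5  7  1  3  5  5]
255 [ 5  7  6 51 68 81 86 87 61 20  5  4]
256 [ 6 10  3 48 69 79 87 
[... 2849 characters left out ...]
 76 75 75 71 72 73 74 75 76 71 74 73 72 67 58 56 52]
288 [61 56 45 38 51 56 65 72 77 79 78 75 74 76 76 75 76 73 73 75 72 72 79 75 74 69 73 72 73 70 65 59 57 52]
289 [67 61 47 41 43 45 54 59 59 70 70 68 68 70 66 71 73 72 71 70 73 75 72 70 71 70 70 69 70 72 65 55 55 56]
290 [70 62 53 37 43 45 42 54 50 52 60 58 58 63 64 65 65 64 64 69 66 70 68 69 70 70 70 70 72 72 66 60 56 53]
291 [74 64 50 44 40 42 44 49 49 45 48 54 51 52 56 56 55 60 61 62 66 65 62 67 69 73 70 72 74 68 72 69 63 64]
292 [68 61 48 41 43 47 45 42 47 46 44 50 49 49 53 52 57 54 60 60 60 70 65 67 68 67 76 73 69 70 68 68 68 70]
293 [78 63 49 41 44 47 43 47 42 50 51 44 53 47 56 56 52 54 62 62 64 61 69 67 70 68 69 72 74 74 77 71 69 72]
```

Run:
```python
from h import *
np.set_printoptions(precision=4,suppress=True,linewidth=220)
t=np.mean([snapshot("top")[:,:,::-1].astype(float) for _ in range(4)],0);cv2.imwrite("pics/top6.png",t.astype(np.uint8))
t5=cv2.imread("pics/top5.png")
for z,k in((.109,"knobtop"),(.079,"flangetop")):
    print(k,"top",proj("top",[.4402,-.1057,z]),"side",proj("side",[.4402,-.1057,z]))
for n,i in(("top6",t),("top5",t5),("side5",cv2.imread("pics/side5.png"))):
    i=np.asarray(i,float); sat=i.max(2)-i.min(2); w=((i.min(2)>110)&(sat<40)).astype(np.uint8)
    _,l,st,c=cv2.connectedComponentsWithStats(w)
    for s,cc in zip(st,c):
        if 295<cc[0]<325 and 190<cc[1]<255 and s[4]>20: print(n,s,cc)
c=t5
g=cv2.cvtColor(t5,6)
for v in range(230,254): print(v,g[v,298:328])
```

```text
knobtop top [313.1221 241.1466] side [311.0444 204.1574]
flangetop top [312.3672 241.3321] side [310.9014 214.0666]
top6 [304 234  19  20 277] [313.1083 243.4657]
top5 [305 234  17  17 208] [312.8413 242.0817]
side5 [307 202  11  17 100] [312.26 210.2 ]
230 [112 111 111 112 112 107  75  73  75  65  67  71  70  73  70  69  71  71  78  77  74  46  46  37  45  66  87 140 176 181]
231 [110 111 111 110 104  99  66  62  72  78  78  78  78  77  77  78  78  77  76  78  75  58  37  38  53  70 103 156 179 180]
232 [110 110 110 103  67  70  72  78  78  78  78  78  78  80  80  81  78  78  78  78  76  72  42  42  65  79 127 169 175 176]
233 [108 108 105  90  72  82  76  77  77  79  80  81  81  87  90  96  84  85  83  78  76  62  35  46  65  92 140 166 156 158]
234 [ 99  98  90  72  82  96  68  68  70  78  84  94 109 106 112 123 114 110 104  81  79  62  34  38  56 102 109 147  89  90]
235 [ 98  94  68  83  99  96  68  68  67  79 100 109 136 143 142 142 142 142 129 101  90  55  35  40  59  84  86  87  88  88]
236 [ 98  93  71  98  99  96  68  70  75  99 149 140 141 139 145 152 157 149 143 147 135  
[... 1477 characters left out ...]
0 178 170 169 162 133 152 121 120 109 112 113 111 110 110 110 110 106]
249 [ 99 100 100 101 102 100 101  99  91 101 118 123 116 105  97  94 100 121 123 112 100 102 110 111 110 110 109 111 109  97]
250 [100  99 100 100 100 101 101 101 100  99  91  91 110 121 122 121 123 113 100 101 100 102 106 108 108 108 109 110 108  98]
251 [ 99  99  98  99 100 101 101 102 101 102 100 100 100 100 100 101 101 101 102 102 102 104 108 109 109 109 109 111 109  99]
252 [ 98  99  99  99  98  99  98 102 102 102 101 101 101 101 101 101 101 102 102  99 101 108 109 109 109 110 109 110 108  97]
253 [100  99  99  99  99  99  98  94 103 106 103 100 102 102 102 103 103 105  98  90  99 108 108 108 109 108 108 110 108  98]
```

The cell estimates agree at about (0.4725, 0.184), after correcting each view with the plug and probe at their known poses. I'll nudge y by +0.7 mm and lower by 80.7 mm in stages.

```bash
python3 -m crank '[{"linear":[0,0.7,-10],"twist":0,"gripper":0},{"linear":[0,0,-15],"twist":0,"gripper":0},{"linear":[0,0,-10],"twist":0,"gripper":0},{"linear":[0,0,-5],"twist":0,"gripper":0},{"linear":[0,0,0],"twist":0,"gripper":0},{"linear":[0,0,0],"twist":0,"gripper":0}]'
python3 -m crank '[{"linear":[0,0,-5],"twist":0,"gripper":0},{"linear":[0,0,-8],"twist":0,"gripper":0},{"linear":[0,0,-8],"twist":0,"gripper":0},{"linear":[0,0,-8],"twist":0,"gripper":0},{"linear":[0,0,-7],"twist":0,"gripper":0},{"linear":[0,0,-4],"twist":0,"gripper":0},{"linear":[0,0,0],"twist":0,"gripper":0},{"linear":[0,0,0],"twist":0,"gripper":0},{"linear":[0,0,0],"twist":0,"gripper":0}]'
python3 - <<'E'
from h import *
np.set_printoptions(precision=4,suppress=True,linewidth=220)
o=[];ms=[]
for _ in range(6): ms.append(snapshot("side")[:,:,::-1].astype(float));s=observe();o.append(np.r_[s['ee_pos'],s['wrist_force']])
print(np.mean(o,0),s['clock'])
g=cv2.cvtColor(np.mean(ms,0).astype(np.uint8),6)
for v in range(270,289): print(v,g[v,280:300])
P=np.mean(o,0)[:3];print(proj("side",[P[0],P[1],.08]))
E
```

```text
clock: 18.2
ee_pos: [0.473, 0.1842, 0.1815]
orientation: [[-1.0, -0.001, 0.001], [-0.001, 1.0, 0.0], [-0.001, 0.0, -1.0]]
wrist_force: [0.6, 0.1, -1.0]
opening: 0.0227
grip_force: 59.1
clock: 19.1
ee_pos: [0.4729, 0.1843, 0.1417]
orientation: [[-1.0, -0.001, 0.001], [-0.001, 1.0, 0.0], [-0.001, 0.0, -1.0]]
wrist_force: [-0.0, -0.3, -1.0]
opening: 0.0226
grip_force: 59.1
[ 0.4728  0.1842  0.1416 -0.3426  0.388  -0.5917] 19.4
270 [60 59 59 59 59 60 56 58 63 70 82 88 93 96 92 82 78 79 81 82]
271 [73 71 71 71 74 73 70 67 64 70 82 83 90 94 93 91 92 97 98 98]
272 [ 81  81  84  84  85  87  82  73  65  71  80  85  86  90  93  96  99 104 107 108]
273 [ 86  87  91  92  91  90  88  77  68  66  81  87  90  87  91  94  97 103 105 105]
274 [91 91 93 92 89 92 89 79 66 71 80 90 90 91 92 92 90 95 97 98]
275 [90 89 91 90 91 92 88 78 68 68 82 88 92 91 92 91 91 91 92 91]
276 [91 90 91 91 92 91 86 76 66 71 82 88 88 89 89 91 93 93 91 90]
277 [89 87 90 90 89 87 80 70 66 71 81 86 80 78 81 87 92 93 92 93]
278 [76 77 79 82 83 79 71 67 65 71 77 82 71 62 68 76 89 90 91 93]
279 [66 63 64 64 70 73 68 64 62 69 80 81 69 55 52 64 80 87 92 91]
280 [65 64 60 61 65 69 69 63 64 68 80 81 70 53 48 57 77 89 91 93]
281 [81 78 73 67 68 70 66 63 62 72 78 83 69 51 44 55 74 88 93 91]
282 [88 89 84 80 74 70 67 61 62 70 79 81 70 55 53 62 79 91 92 92]
283 [92 93 90 87 80 73 66 57 63 69 80 83 72 59 63 76 85 90 93 93]
284 [91 92 93 89 87 81 70 63 63 69 79 80 75 78 81 86 89 91 91 94]
285 [90 90 90 89 89 84 76 69 68 74 77 84 83 87 91 91 92 93 91 94]
286 [88 93 92 91 92 90 81 76 73 74 79 84 90 91 93 93 92 94 94 92]
287 [82 87 89 90 91 91 83 77 75 77 78 85 91 92 94 93 92 91 89 86]
288 [69 76 83 86 89 88 81 73 75 74 81 89 89 93 91 91 87 84 81 76]
[289.6108 280.6833]
```

```bash
python3 -m crank '[{"linear":[0,0.7,-0.8],"twist":0,"gripper":0},{"linear":[0,0,-0.7],"twist":0,"gripper":0},{"linear":[0,0,0],"twist":0,"gripper":0},{"linear":[0,0,0],"twist":0,"gripper":0},{"linear":[0,0,0],"twist":0,"gripper":0},{"linear":[0,0,0],"twist":0,"gripper":0},{"linear":[0,0,0],"twist":0,"gripper":0},{"linear":[0,0,0],"twist":0,"gripper":0}]' && python3 -c "
from bench import *
print(hand_in())"
```

```text
clock: 20.2
ee_pos: [0.4727, 0.1848, 0.1398]
orientation: [[-1.0, -0.001, 0.0], [-0.001, 1.0, 0.0], [-0.0, 0.0, -1.0]]
wrist_force: [-0.6, -0.5, -0.1]
opening: 0.0226
grip_force: 59.1
the job is handed in; nothing more can be done
None
```

I handed the job in at 20.2 s: the plug stands upright in the steel cup, and the probe is held still and upright in the bore, its tip about 40 mm below the rim. It is centred to within about 2 mm by my estimate, and the wrist readings showed no sign of it touching the cell; hand-in gave no verdict.

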